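# Clamp a re-glued table caddy in the taproom's trigger clamp

### The job

The small wooden table caddy has just been glued: pick it up by its handle bar, set it down gently on the board of the trigger clamp, centred and square between the two jaws, and let go of it. Then pump the clamp's trigger, stroke after stroke, until the sliding jaw has closed on the caddy and presses it firmly against the fixed jaw without crushing it (about 20 N); move the jaw only by the trigger and leave the other things on the table where they stand. The program finishes while holding: the gripper keeps the trigger squeezed and the caddy clamped.

Things in the scene. Friction and masses are not known exactly. Their poses are not given: they have to be found in the camera images.
- caddy: Open wooden box with a handle bar over it (sizes in mm): 110 long (x), 84 wide (y), about 0.45 kg. Origin: centre of its underside, z up. Its two end panels (outer faces at x = -55 and 55, which the jaws must press) are 84 wide and 60 tall; on each a 30 wide post goes up to 120. Side walls 55 tall. The ends crack above 60 N from a jaw; the glue needs at least 8 N.
- caddy_bar: The caddy's handle bar, fixed to its posts, running along x: 90 mm long, 16 wide (y), 14 tall. Origin: its centre, 112 mm above the caddy's underside.
- clamp: Bench trigger clamp, fixed to the table. Wooden board 375 x 110 mm (x from -200 to 175), its top 18 above the table, with steel parts on it. Origin: on the table under the push axis; x = direction the jaw is pushed, z up. Fixed jaw's face at x = 145. Housing at x = -124 to -49, 54 wide, up to 93. Above it stand the fixed handle and, 45 ahead, the trigger.
- anvil: Fixed jaw at the board's +x end, upright plate 70 mm wide, from 18 to 92 above the table. Origin: centre of its pressing face, 55 above the table; axes as the clamp's (the caddy belongs on its -x side).
- jaw: Sliding jaw on the front of the push rod, upright plate 70 mm wide, 66 tall, 12 thick. Origin: centre of its pressing face, 55 above the table; axes as the clamp's (the caddy belongs on its +x side). It pushes the caddy along the board until the fixed jaw stops it.
- rod: Toothed push rod, 12 mm square, 55 above the table, carrying the jaw and running back (-x) through the housing, its tail up to 75 mm behind the handle. Origin: where it joins the jaw plate, 12 mm behind the jaw's face. Not to be pushed by the robot.
- feed (a joint): Travel of rod and jaw in m: 0 = drawn back (jaws 150 mm apart), at most 0.07; the opening is 150 mm less this. Starts at 0 to 0.018. Squeezing the trigger feeds it forward; it stays (friction about 6 N) while the trigger returns; it cannot be drawn back by the trigger. The ratchet catches every 5 mm: a full stroke feeds about 10 mm, a part stroke 5 mm or nothing.
- trigger (a joint): Trigger angle in rad: 0 = at rest (springs back when let go), 0.25 = end stop. Pumping takes about 8 N at the pad. With the caddy clamped the trigger stops short of 0.25, and the jaw presses with about 1.6 times the force on the pad less 11 N (20 N on the pad: 20 N). If it reaches 0.25 the caddy is not clamped yet: let it return to 0, squeeze again.
- trigger_pad (a point): Centre of the trigger's rubber pad, a cross roller 18 mm in diameter, 26 wide (y), 155 above the table; at rest 45 ahead (+x) of the point handle, 27 when fully squeezed. Squeeze pad and handle together with fingers from above that close along the clamp's x. The lever behind the pad ends 175 above the table.
- trigger_blade: The trigger lever with its pad, standing up in front of the handle, 20 mm wide, 92 long. Origin: its pivot, 83 mm above the table.
- handle (a point): Middle of the rear (-x) face of the fixed handle, 155 mm above the table. The handle is 16 deep (x), 26 wide (y) and ends 188 above the table. From this face to the front of the trigger pad: 54 at rest, 36 fully squeezed.
- tumbler_a: Clear drinking glass, 130 tall, 68 across the rim. Bystander. Origin: centre of its underside.
- tumbler_b: Clear drinking glass, 130 tall, 68 across the rim. Bystander. Origin: centre of its underside.
- mallet: Pale wooden cask mallet standing on its head, handle up: head 94 across and 95 tall, 210 tall in all. Bystander. Origin: centre of its underside.
- glue: White plastic glue bottle with a black cap, 48 across, 130 tall. Bystander. Origin: centre of its underside.
- mug: White ceramic mug, 84 across, 110 tall. Bystander. Origin: centre of its underside.
- bung: Cork bung, 44 across, 35 tall. Bystander. Origin: centre of its underside.
Mind the look-alikes: they are no part of the job. What is shaped like the caddy but blue or green is not meant.

How it is judged:
On the way, in this order (a step that is already met when the one before it is completed fails the run):
1. the caddy is lifted clear by its handle bar (height (world z) of caddy above 0.03 m and contact force between the fingers and caddy_bar above 0.5 N), for 0.2 s.
2. the caddy stands on the clamp's board, centred and square between the jaws, let go (z of caddy in the frame of clamp between 0.013 and 0.024 m and y of caddy in the frame of clamp between -0.02 and 0.02 m and x of caddy in the frame of jaw above 0.052 m and x of caddy in the frame of anvil below -0.052 m and angle between the x axis of caddy and the x axis of clamp, either way round below 0.14 rad and angle between caddy's own z axis and vertical below 0.06 rad and contact force between the fingers and caddy below 0.2 N and linear speed of caddy below 0.03 m/s), for 0.2 s.
3. pumped by the trigger, the jaw presses on the caddy (contact force between jaw and caddy above 4 N and contact force between the fingers and trigger_blade above 1 N), for 0.1 s.
At the end, for the whole second after the job is handed in: The caddy stands on the clamp's board (within 20 mm of the centre line, within 0.14 rad of square), touched by no finger, the jaw pressing it with 8 to 60 N against the fixed jaw (over 6 N there), while the fingers still press the trigger with more than 2 N, for the whole last second (all of step 2 and contact force between jaw and caddy between 8 and 60 N and contact force between anvil and caddy above 6 N and contact force between the fingers and trigger_blade above 2 N and value of joint trigger above 0.02 rad); the arm keeps its last pose, push and grip.
It fails at once if the caddy is crushed: more than 60 N from the jaw or the fixed jaw (contact force between any of jaw, anvil and caddy above 60 N).
It fails at once if the jaw or its rod is pushed by the robot (contact force between the arm and rod above 2 N).
It fails at once if the jaw or its rod is pushed by the fingers (contact force between the fingers and rod above 2 N).
It fails at once if the caddy is dropped (linear speed of caddy above 0.5 m/s and contact force between the fingers and caddy below 0.1 N).
It fails at once if a bystander is disturbed (moved over 40 mm) (distance of any of tumbler_a, tumbler_b, mallet, glue, mug, bung from where it was at the start of the episode above 0.04 m).
It also fails if it takes over 61 s, if anything falls off the work surface, if the arm or the gripper's body presses on something with over 40 N, if the wrist force passes 120 N, or if a joint passes its speed limit or range.

### The arm

A 7-joint arm with a two-finger parallel gripper is mounted at the origin on the work surface. World frame = base frame: x ahead of the robot, y to its left, z up, the work surface at z = 0. Lengths are in m, angles in rad, forces in N, time in s.
With the tool pointing down it reaches from about 0.425 to 0.925 m from the base axis. Payload 6.8 kg.
Tool frame: the origin (TCP) lies at the very end of the fingers, on their centre line; the grasp point (between the pads) lies 19 mm behind it; z points along the fingers, y is the line along which they close (so a half turn about z gives the same grasp; the last joint's range is limited). The gripper opens to 85 mm and grips with 20 to 120 N. Pads are 22 mm wide; open, the fingers measure 114 mm over their backs; the gripper's body (76 mm by 85 mm) begins 54 mm behind the grasp point. The pads swing forward as they close: fully open they stand 13 mm farther back than shut.
Start: joints at [-1.449, 0.477, 0.022, 1.555, -0.011, 1.109, -0.083], TCP at [0.154, 0.657, 0.231] pointing down, gripper open.
Joint ranges: [-2.96, 2.96], [-0.34, 2.1], [-1.41, 1.46], [0.24, 2.44], [-1.37, 4.51], [0.17, 1.92], [-2.96, 2.96]. Speed limits (rad/s): [2.39, 2.39, 3.14, 3.14, 3.14, 3.14, 3.14].

### API

Orientations are given as a unit quaternion [w, x, y, z].
In Python, from station import bot gives the robot as it stands. The module is installed in compiled form; this text tells all that it offers.
- The arm moves only by the shell command python3 -m jog 'ROWS' [OPENING] [FORCE]. ROWS is JSON, a list of rows, each a list of 4 numbers: the shift along the tool's x, y, z in cm, then the turn about the tool's z in rad. In form: [[x, y, z, spin], ...]. A call has 1 to 20 rows; each row is the pose to reach, as a shift and turn from the pose commanded when the call began, along the tool's axes at that moment; what a row does not reach only later rows make up. A row lasts 1/12 s, in which the tool goes at most 41.7 mm and 7.16 degrees, less where a joint would pass 70% of its speed; a pose out of reach is approached as far as the arm can. A call with a gripper value outside its range is refused whole. OPENING is the closure, from -1 (fully open) to 1 (shut), set as the call begins (- or left out, the last holds). The fingers move at their own pace and stop on an object; FORCE is the grip in N (left out, the last holds). Time passes only in rows, so rows that repeat a pose let the fingers close. It gives the time, the measured TCP pose, the force, the opening and the grip force at its end, in the units of the state.
- bot.get_obs(): the state, without advancing time (a new reading comes with each control period).
- bot.read_camera(name): name is "scene" or "top" or "wrist"; returns a dict with "pixels" (384x512x3 uint8, red, green, blue), "depth" (384x512 float32, m along the optical axis (not along the pixel's ray), 0 where there is no reading), "fovy" (degrees; the focal length in pixels is half the picture's height over the tangent of half this angle, whatever the lens; pixels are square), "cx", "cy" (the principal point, pixels), "distortion" ([k1, k2, p1, p2, k3] as OpenCV has them; the pictures are not rectified), "pose" (4x4, takes a point from camera to world coordinates). Camera axes: x right, y down, z forward; pixel columns grow to the right and rows downward; lengths in m; the calibration is good to about 2 mm. A picture is of the moment at which its call begins.
- bot.hand_in(): hands the job in; it is judged then, once.
The state is a dict: "t": time; "q": joint angles; "joint_vel": joint speeds; "joint_torque": joint torques, N m; "eef_pos": TCP position; "tool_rot": TCP orientation; "contact_force": force on the tool from outside, world axes, zero at the start; "torque": the same for the moment, N m; "gripper_width": opening from 0.0 (shut) to 1.0 (fully open); "grasp_force": force on a finger pad.
Only numpy, scipy, OpenCV 4.12 (cv2) and the standard library are available. Lean on these libraries where they do the work, as an engineer would, in place of code of your own. Each camera call takes 0.05 s, during which the arm holds its last target. There are 200 camera calls.

## Working session

There is one attempt and no reset: what is moved stays moved. The work goes in short steps, Python scripts to look and compute and a shell command to move; the robot and the scene stay as the last step left them, time stands still between calls to the robot, and variables do not carry over. Pictures are saved under pics/ and viewed, at most 10 in all, crops included, and the job is handed in when it is done.

```bash
mkdir -p pics; cat > h.py <<'E'
import numpy as np, cv2
from station import bot
def cam(n):
    c=bot.read_camera(n); h,w=c["pixels"].shape[:2]
    f=h/2/np.tan(np.radians(c["fovy"])/2)
    c["K"]=np.array([[f,0,c["cx"]],[0,f,c["cy"]],[0,0,1]]); c["D"]=np.array(c["distortion"],float); c["pose"]=np.array(c["pose"]); return c
def rays(c,uv):
    p=cv2.undistortPoints(np.array(uv,float).reshape(-1,1,2),c["K"],c["D"])[:,0]
    return np.c_[p,np.ones(len(p))]
def pts(c):  # world xyz image from depth
    h,w=c["depth"].shape; v,u=np.mgrid[:h,:w]
    r=rays(c,np.c_[u.ravel(),v.ravel()])*c["depth"].reshape(-1,1)
    return (r@c["pose"][:3,:3].T+c["pose"][:3,3]).reshape(h,w,3)
def plane(c,uv,z):
    d=rays(c,uv)@c["pose"][:3,:3].T; o=c["pose"][:3,3]
    return o+d*((z-o[2])/d[:,2:])
def save(c,n): cv2.imwrite(f"pics/{n}.png",cv2.cvtColor(c["pixels"],cv2.COLOR_RGB2BGR))
E
python3 - <<'E'
from h import *
ims=[]
for n in("scene","top","wrist"):
    c=cam(n); save(c,n+"0"); np.savez(f"{n}0.npz",**c); print(n,c["pose"].round(3).tolist(),c["fovy"])
o=bot.get_obs(); print(o)
E
```

```text
scene [[0.688, 0.505, -0.522, 1.015], [0.726, -0.474, 0.499, -0.518], [0.005, -0.722, -0.692, 0.862], [0.0, 0.0, 0.0, 1.0]] 57.350031116451945
top [[-0.014, -0.984, 0.176, 0.269], [-1.0, 0.016, 0.009, 0.022], [-0.012, -0.176, -0.984, 1.183], [0.0, 0.0, 0.0, 1.0]] 48.578476082742256
wrist [[0.227, 0.933, 0.281, 0.082], [0.974, -0.217, -0.066, 0.674], [-0.001, 0.288, -0.958, 0.373], [0.0, 0.0, 0.0, 1.0]] 70.00579493556619
{'t': 0.15, 'q': array([-1.44909686,  0.47756807,  0.0223441 ,  1.55618917, -0.01150114,
        1.10928079, -0.08311785]), 'joint_vel': array([-0.00014969, -0.00443215, -0.00164754, -0.00226121,  0.00029234,
       -0.00341322, -0.00101528]), 'joint_torque': array([ 3.09646690e-03, -5.96929622e+01,  1.61031347e+00, -2.81491292e+01,
        1.26962800e-02,  6.48470130e-03, -1.19759520e-05]), 'eef_pos': array([0.15365622, 0.65683357, 0.23059212]), 'tool_rot': array([-3.18939775e-05,  1.14646027e-01,  9.93406188e-01, -6.57903852e-04]), 'contact_force': array([ 0.17599854,  0.73750172, -0.68544349]), 'torque': array([ 0.00501108,  0.01315005, -0.0167812 ]), 'grasp_force': 0.0, 'gripper_width': 1.0007485716536546}
```

View pics/scene0.png

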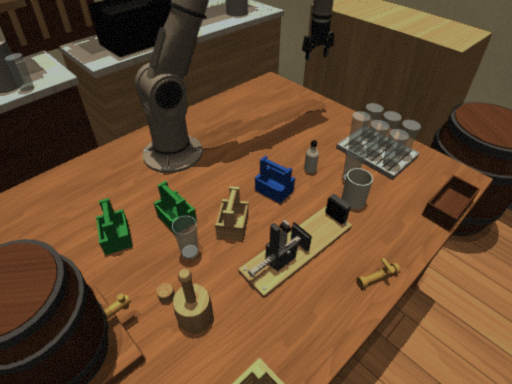

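View pics/top0.png

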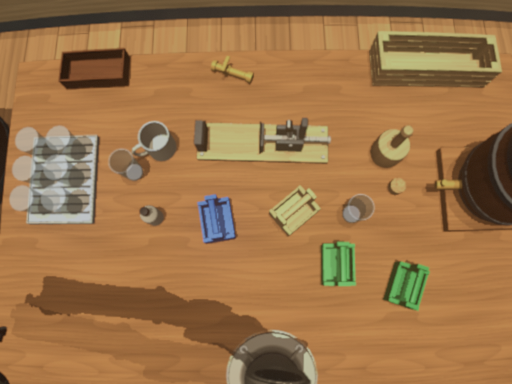

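The scene view shows the wooden caddy at (233,215), and the clamp at (300,245) with its anvil to the upper right. In the top view the caddy is at (295,210) and the clamp board spans (197–328, 122–163), anvil at the left, so clamp +x is about world +y.

Things that could be mistaken for the caddy (top pixels): blue (217,218), green (338,264) and green (408,285), tan crate (435,60), brown box (95,68). The natural-wood one at (295,210) is my choice; I'll check it in a close crop.

```bash
cat > m.py <<'E'
from h import *
def L(n): return dict(np.load(n+"0.npz"))
t,s=L("top"),L("scene")
out=[]
for n,c,box in(("top",t,(255,175,335,245)),("scene",s,(205,175,260,250))):
    P=pts(c); hsv=cv2.cvtColor(c["pixels"],cv2.COLOR_RGB2HSV)
    u0,v0,u1,v1=box; m=np.zeros(P.shape[:2],bool); m[v0:v1,u0:u1]=1
    up=m&(P[...,2]>.1)&(P[...,2]<.14)
    q=P[up]; print(n,"bar+post pts",len(q),"z pct",np.percentile(q[:,2],[5,50,95]).round(4))
    r=cv2.minAreaRect((q[:,:2]*1000).astype(np.float32)); print("  rect mm",r, "box",cv2.boxPoints(r).round(0).tolist())
    w=m&(P[...,2]>.035)&(P[...,2]<.14); q=P[w]; r=cv2.minAreaRect((q[:,:2]*1000).astype(np.float32)); print("  whole",r,"hue",np.median(hsv[w],0))
# clamp
for n,c,box in(("top",t,(190,112,335,170)),("scene",s,(235,190,360,295))):
    P=pts(c); u0,v0,u1,v1=box; m=np.zeros(P.shape[:2],bool); m[v0:v1,u0:u1]=1
    b=m&(abs(P[...,2]-.018)<.006)
    k=cv2.morphologyEx(b.astype(np.uint8),cv2.MORPH_OPEN,np.ones((3,3)))
    q=P[k>0]; r=cv2.minAreaRect((q[:,:2]*1000).astype(np.float32)); print(n,"board",r,"z",np.median(q[:,2]).round(4))
    for lo,hi in((.08,.1),(.14,.165),(.165,.178),(.18,.2)):
        q=P[m&(P[...,2]>lo)&(P[...,2]<hi)]
        if len(q)>3: print("  z",lo,hi,len(q),"min",q.min(0).round(3),"max",q.max(0).round(3),"med",np.median(q,0).round(3))
a=cv2.resize(t["pixels"][165:255,245:345],None,fx=4,fy=4,interpolation=cv2.INTER_CUBIC)
b=cv2.resize(t["pixels"][105:175,185:345],None,fx=4,fy=4,interpolation=cv2.INTER_CUBIC)
W=max(a.shape[1],b.shape[1]); a=np.pad(a,((0,0),(0,W-a.shape[1]),(0,0)));e=cv2.resize(s["pixels"][190:295,235:360],None,fx=2,fy=2)
a[:210,400:640]=e[:,:240]
im=np.vstack([a,b])[:600]; im=np.vstack([b,a])[:600]
cv2.imwrite("pics/crop1.png",im[...,::-1])
E
python3 m.py
```

```text
top bar+post pts 345 z pct [0.1111 0.118  0.1213]
  rect mm ((441.6986389160156, -68.91766357421875), (30.44964599609375, 110.76812744140625), 38.84360885620117) box [[395.0, -35.0], [465.0, -122.0], [488.0, -103.0], [419.0, -16.0]]
  whole ((405.009521484375, -99.37723541259766), (179.23748779296875, 111.8118667602539), 39.267452239990234) hue [ 25.  98. 184.]
scene bar+post pts 245 z pct [0.1044 0.1171 0.1201]
  rect mm ((445.7893371582031, -69.57945251464844), (29.595500946044922, 114.37118530273438), 38.37770080566406) box [[399.0, -34.0], [470.0, -124.0], [493.0, -105.0], [422.0, -16.0]]
  whole ((410.15399169921875, -15.750579833984375), (93.62930297851562, 249.3123016357422), 33.173622131347656) hue [ 18. 129.  85.]
top board ((645.7910766601562, 13.606063842773438), (372.1063537597656, 112.38175964355469), 87.44977569580078) z 0.0172
  z 0.08 0.1 681 min [ 0.611 -0.095  0.08 ] max [0.685 0.201 0.099] med [0.64  0.015 0.09 ]
  z 0.14 0.165 77 min [ 0.628 -0.099  0.14 ] max [ 0.657 -0.046  0.165] med [ 0.632 -0.061  0.158]
  z 0.165 0.178 49 min [ 0.628 -0.095  0.165] max [ 0.651 -0.048  0.178] med [ 0.638 -0.053  0.173]
  z 0.18 0.2 58 min [ 0.628 -0.097  0.18 ] max [ 0.652 -0.083  0.191] med [ 0.639 -0.09   0.187]
scene board ((648.1909790039062, 10.631820678710938), (374.9006042480469, 111.25808715820312), 87.20262145996094) z 0.0164
  z 0.08 0.1 580 min [ 0.418 -0.103  0.08 ] max [0.692 0.275 0.1  ] med [0.659 0.011 0.089]
  z 0.14 0.165 132 min [ 0.629 -0.103  0.14 ] max [ 0.657 -0.049  0.165] med [ 0.649 -0.065  0.156]
  z 0.165 0.178 63 min [ 0.631 -0.103  0.165] max [ 0.655 -0.049  0.177] med [ 0.647 -0.088  0.171]
  z 0.18 0.2 53 min [ 0.633 -0.102  0.181] max [ 0.654 -0.085  0.189] med [ 0.644 -0.095  0.186]
```

View pics/crop1.png

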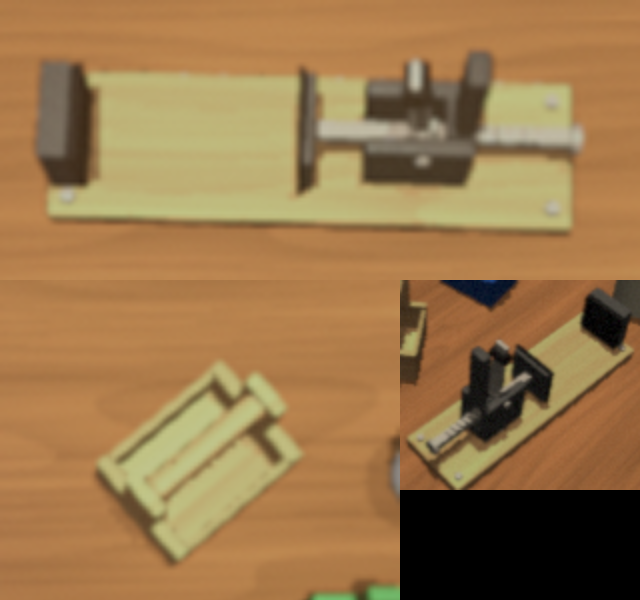

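The crop confirms the natural-wood caddy: bar running diagonally in the lower panel around (205,445). In the upper panel the clamp has its anvil face at about (82,130), jaw face at (300,130), trigger at (415,75) and handle at (478,75). Two views agree within 4 mm, and the bar top (0.120), board (0.017) and handle top (0.188) heights match the text. Next I move to look from the wrist.

```bash
cat >> h.py <<'E'
from scipy.spatial.transform import Rotation as Ro
def go(p,yang=None):
    """print shift (cm) & spin to reach world p with tool y at world angle yang (deg, mod 180)"""
    o=bot.get_obs(); w,x,y,z=o["tool_rot"]; R=Ro.from_quat([x,y,z,w]).as_matrix()
    d=R.T@(np.array(p)-o["eef_pos"])*100; a=np.degrees(np.arctan2(R[1,1],R[0,1])); 
    s=None if yang is None else np.radians((a-yang+90)%180-90)
    print("shift cm",d.round(2),"spin",None if s is None else round(s,3),"y now",round(a,1),"pos",o["eef_pos"].round(4))
E
python3 -c "
from h import *
go([.45,.38,.26]); go([.445,-.069,.25],38.8)"
```

```text
shift cm [-35.16 -20.21  -2.91] spin None y now 76.8 pos [0.1537 0.6568 0.2306]
shift cm [-44.9  -64.04  -1.85] spin 0.664 y now 76.8 pos [0.1537 0.6568 0.2306]
```

```bash
python3 -m jog '[[-8,-5,-3,0],[-16,-10,-3,0],[-24,-14,-3,0],[-31,-18,-3,0],[-35,-21,-3,0],[-37,-25,-3,0],[-38,-29,-3,0.1],[-39,-33,-3,0.2],[-40,-37,-3,0.3],[-41,-41,-3,0.4],[-42,-45,-3,0.5],[-43,-49,-3,0.6],[-44,-53,-3,0.66],[-45,-57,-2,0.66],[-45,-61,-2,0.66],[-45,-64,-2,0.66],[-45,-64,-2,0.66],[-45,-64,-2,0.66],[-45,-64,-2,0.66],[-45,-64,-2,0.66]]' -1 40
python3 - <<'E'
from h import *
c=cam("wrist"); save(c,"w1"); np.savez("w1.npz",**c); go([.445,-.069,.25],38.8)
print(bot.get_obs()["q"].round(2))
P=pts(c); m=(P[...,2]>.1)&(P[...,2]<.135)&(np.hypot(P[...,0]-.445,P[...,1]+.069)<.09)
q=P[m]; print(len(q), q[:,2].max(), np.median(q[:,2])); r=cv2.minAreaRect((q[:,:2]*1000).astype(np.float32)); print(r,cv2.boxPoints(r).round(0).tolist())
E
```

```text
t: 1.82
eef_pos: [0.4454, -0.072, 0.2514]
tool_rot: [0.0, 0.432, 0.902, 0.0]
contact_force: [0.8, 0.2, 0.5]
gripper_width: 1.001
grasp_force: 0.0
shift cm [0.66 0.5  0.15] spin -0.005 y now 38.5 pos [ 0.4452 -0.0773  0.2515]
[-0.53  0.07  0.6   2.07 -0.04  1.01  0.77]
1976 0.1220222706201523 0.11885222997118369
((442.6221923828125, -68.06663513183594), (30.051326751708984, 109.91758728027344), 39.00380325317383) [[396.0, -35.0], [466.0, -120.0], [489.0, -101.0], [420.0, -16.0]]
```

View pics/w1.png

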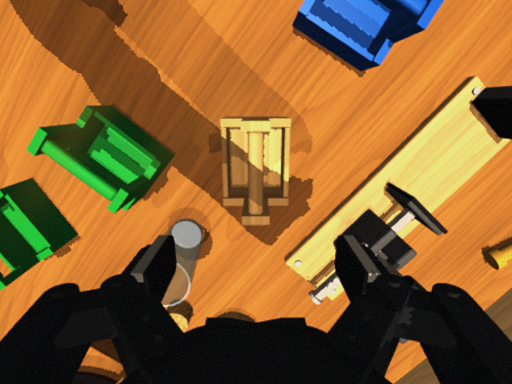

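The wrist view shows the wooden caddy at (256,170), its bar running vertically in the picture and square to the fingers, with the tumbler at (180,260) clear of the fingers. The third measurement agrees: bar centre (0.443, -0.068), bar angle 129°, top at 0.119–0.122.

```bash
python3 -m jog '[[0,0,0,0],[0,0,0,0]]'; python3 -c "
from h import *
go([.443,-.0685,.095],38.9)"
```

```text
t: 2.03
eef_pos: [0.4459, -0.0683, 0.2512]
tool_rot: [-0.0, 0.431, 0.902, 0.0]
contact_force: [0.1, 0.3, 0.6]
gripper_width: 1.002
grasp_force: 0.0
shift cm [ 0.16 -0.24 15.62] spin 0.001 y now 39.0 pos [ 0.4459 -0.0683  0.2512]
```

```bash
python3 -m jog '[[0.2,-0.2,3,0],[0.2,-0.2,6,0],[0.2,-0.2,9,0],[0.2,-0.2,11,0],[0.2,-0.2,13,0],[0.2,-0.2,14.5,0],[0.2,-0.2,15.6,0],[0.2,-0.2,15.6,0],[0.2,-0.2,15.6,0]]'
python3 -m jog '[[0,0,0,0],[0,0,0,0],[0,0,0,0],[0,0,0,0],[0,0,0,0],[0,0,0,0],[0,0,0,0],[0,0,0,0],[0,0,0,0],[0,0,0,0]]' 1 60
```

```text
t: 2.78
eef_pos: [0.4431, -0.0667, 0.0949]
tool_rot: [-0.001, 0.429, 0.903, -0.0]
contact_force: [-0.3, -0.2, 1.0]
gripper_width: 0.999
grasp_force: 0.0
t: 3.62
eef_pos: [0.4431, -0.0684, 0.0956]
tool_rot: [-0.0, 0.431, 0.903, 0.0]
contact_force: [-2.2, -1.2, 6.5]
gripper_width: 0.173
grasp_force: 59.1
```

```bash
python3 -m jog '[[0,0,-0.5,0],[0,0,-1.5,0],[0,0,-3,0],[0,0,-5,0],[0,0,-7,0],[0,0,-9.5,0],[0,0,-12,0],[0,0,-14,0],[0,0,-15,0],[0,0,-15,0],[0,0,-15,0],[0,0,-15,0]]'
python3 - <<'E'
from h import *
# caddy offset in hand + clamp geometry from wrist, top, scene
for n in("wrist","top","scene"):
    c=cam(n); P=pts(c); np.savez(n+"2.npz",**c); save(c,n+"2")
    b=(abs(P[...,2]-.0175)<.007)&(P[...,0]>.57)&(P[...,0]<.73)&(P[...,1]>-.2)&(P[...,1]<.22)
    k=cv2.morphologyEx(b.astype(np.uint8),cv2.MORPH_OPEN,np.ones((3,3)))>0
    if k.sum()>50: q=P[k]; r=cv2.minAreaRect((q[:,:2]*1000).astype(np.float32)); print(n,"board",r,cv2.boxPoints(r).round(0).tolist())
    for nm,y0,y1 in(("jaw",-.02,.06),("anvil",.13,.22)):
        q=P[(P[...,2]>.08)&(P[...,2]<.1)&(P[...,0]>.59)&(P[...,0]<.70)&(P[...,1]>y0)&(P[...,1]<y1)]
        if len(q)>8:
            A=np.polyfit(q[:,0],q[:,1],1); y=q[:,1]-A[0]*(q[:,0]-.65)
            r=cv2.minAreaRect((q[:,:2]*1000).astype(np.float32)); print(n,nm,len(q),"y at x=.65 pct",np.percentile(y,[2,50,98]).round(4),r,"zmax",q[:,2].max().round(4))
    for lo,hi in((.145,.165),(.18,.195)):
        q=P[(P[...,2]>lo)&(P[...,2]<hi)&(P[...,0]>.60)&(P[...,0]<.69)&(P[...,1]>-.13)&(P[...,1]<-.02)]
        if len(q)>8: print(n,"z",lo,hi,len(q),"x",np.percentile(q[:,0],[2,98]).round(4),"y",np.percentile(q[:,1],[2,98]).round(4))
    if n!="wrist": # caddy in the air
        q=P[(P[...,2]>.24)&(P[...,2]<.275)&(np.hypot(P[...,0]-.443,P[...,1]+.069)<.065)&(c["pixels"][...,0]>110)&(c["pixels"][...,0]>c["pixels"][...,2]*1.3)]
        if len(q): print("held",len(q),np.median(q,0),q.min(0),q.max(0))
E
```

```text
t: 4.62
eef_pos: [0.4422, -0.068, 0.244]
tool_rot: [-0.001, 0.43, 0.903, -0.001]
contact_force: [-0.3, -0.3, -3.5]
gripper_width: 0.172
grasp_force: 59.0
wrist board ((646.0078735351562, 28.953094482421875), (346.5234680175781, 111.75579071044922), 87.38258361816406) [[582.0, -142.0], [694.0, -147.0], [710.0, 199.0], [598.0, 205.0]]
wrist jaw 549 y at x=.65 pct [0.0112 0.0175 0.0231] ((645.5576782226562, 17.481233596801758), (12.567856788635254, 72.57662963867188), 87.2344741821289) zmax 0.0902
wrist z 0.145 0.165 338 x [0.6287 0.6533] y [-0.0593 -0.0438]
top board ((648.4970092773438, 71.84941101074219), (253.65274047851562, 111.95069885253906), 87.48575592041016) [[587.0, -52.0], [699.0, -57.0], [710.0, 196.0], [598.0, 201.0]]
top jaw 111 y at x=.65 pct [0.011  0.0169 0.0224] ((645.9415283203125, 17.258031845092773), (10.824006080627441, 71.92534637451172), 89.00259399414062) zmax 0.0905
top anvil 262 y at x=.65 pct [0.172  0.1849 0.1994] ((652.0020751953125, 185.87005615234375), (28.880640029907227, 68.39668273925781), 87.52123260498047) zmax 0.0972
top z 0.145 0.165 38 x [0.63   
[... 267 characters left out ...]
.40899658203125, 112.49193572998047), 87.19993591308594) [[582.0, -174.0], [694.0, -180.0], [713.0, 195.0], [600.0, 201.0]]
scene jaw 109 y at x=.65 pct [0.0077 0.0147 0.0201] ((648.0742797851562, 13.973203659057617), (13.299071311950684, 68.64736938476562), 87.44829559326172) zmax 0.0905
scene anvil 201 y at x=.65 pct [0.1677 0.1779 0.1952] ((655.2389526367188, 181.74871826171875), (30.437911987304688, 74.41075134277344), 89.8851547241211) zmax 0.0941
scene z 0.145 0.165 115 x [0.6305 0.6566] y [-0.1017 -0.051 ]
scene z 0.18 0.195 52 x [0.6332 0.6542] y [-0.1009 -0.0849]
held 37 [ 0.46846653 -0.10366836  0.26710731] [ 0.40060082 -0.11660228  0.2629069 ] [ 0.4841224  -0.01629111  0.2699938 ]
```

View pics/wrist2.png

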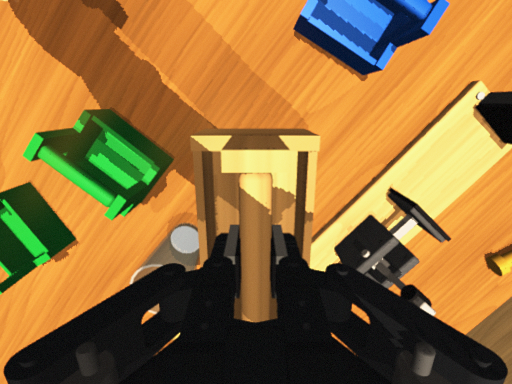

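The wrist view shows the caddy held level by its bar at (257,230), with the jaw at (420,215) and the anvil at (495,115). Jaw face is at y≈0.0225 and anvil face at y≈0.170 (opening ≈147 mm, within 132–150). The clamp axis is at 87.3°, so the placing point is (0.650, 0.096).

```bash
python3 -c "
from h import *
go([.65,.096,.244],-2.65)"
```

```text
shift cm [-0.31 26.46 -0.05] spin 0.727 y now 39.0 pos [ 0.4425 -0.0681  0.2441]
```

```bash
python3 -m jog '[[0,1,0,0.04],[0,2.5,0,0.1],[0,4.5,0,0.16],[0,6.5,0,0.22],[0,8.5,0,0.28],[0,10.5,0,0.34],[0,12.5,0,0.4],[-0.1,14.5,0,0.46],[-0.1,16.5,0,0.52],[-0.2,18.5,0,0.58],[-0.2,20.5,0,0.64],[-0.3,22.5,0,0.69],[-0.3,24.5,0,0.727],[-0.3,25.7,0,0.727],[-0.3,26.5,0,0.727],[-0.3,26.5,0,0.727],[-0.3,26.5,0,0.727],[-0.3,26.5,0,0.727]]'
python3 - <<'E'
from h import *
go([.65,.096,.1636],-2.65)
for n in("wrist","top"):
    c=cam(n); P=pts(c); np.savez(n+"3.npz",**c); save(c,n+"3")
    px=c["pixels"].astype(int); col=(px[...,0]>px[...,2]*1.25)&(px[...,0]>60)
    q=P[col&(P[...,2]>.255)&(P[...,2]<.278)&(abs(P[...,0]-.65)<.06)&(abs(P[...,1]-.096)<.08)]
    if len(q)>8: r=cv2.minAreaRect((q[:,:2]*1000).astype(np.float32)); print(n,"held top",len(q),r,q.min(0).round(3),q.max(0).round(3))
    q=P[(P[...,2]>.07)&(P[...,2]<.1)&(P[...,0]>.59)&(P[...,0]<.70)&(P[...,1]>-.01)&(P[...,1]<.05)]
    if len(q)>8: print(n,"jaw",len(q),np.percentile(q[:,1],[2,98]))
    q=P[(P[...,2]>.08)&(P[...,2]<.1)&(P[...,0]>.59)&(P[...,0]<.70)&(P[...,1]>.15)&(P[...,1]<.22)]
    if len(q)>8: print(n,"anvil",len(q),np.percentile(q[:,1],[2,98]))
E
```

```text
t: 6.27
eef_pos: [0.6503, 0.0951, 0.2449]
tool_rot: [-0.0, 0.724, 0.69, -0.001]
contact_force: [0.0, 0.2, -3.7]
gripper_width: 0.174
grasp_force: 59.0
shift cm [ 0.09 -0.03  8.13] spin -0.001 y now -2.7 pos [0.6503 0.0951 0.2449]
wrist held top 6604 ((650.0465698242188, 99.60162353515625), (101.79570007324219, 30.236642837524414), 86.73587799072266) [0.636 0.048 0.255] [0.668 0.151 0.278]
wrist anvil 1877 [0.17218224 0.19882071]
top held top 159 ((647.4295654296875, 60.878089904785156), (41.40876388549805, 28.98013687133789), 88.11036682128906) [0.632 0.04  0.256] [0.661 0.082 0.272]
top jaw 117 [0.01144793 0.02314856]
```

Held caddy spans y 0.040 to 0.151, centre (0.650, 0.0955), between the jaws (0.0225, 0.170). I'll lower it.

```bash
python3 -m jog '[[0,0,1,0],[0,0,3,0],[0,0,5,0],[0,0,7,0],[0,0,9,0],[0,0,10.5,0],[0,0,11.5,0],[0,0,12.2,0],[0,0,12.6,0],[0,0,12.6,0]]'; python3 -m jog '[[0,0,0.1,0],[0,0,0.2,0],[0,0,0.3,0],[0,0,0.4,0],[0,0,0.5,0],[0,0,0.5,0],[0,0,0.5,0]]'; python3 -c "
from h import *
go([.65,.096,.1136],-2.65)"
```

```text
t: 7.2
eef_pos: [0.6509, 0.0963, 0.1188]
tool_rot: [-0.0, 0.723, 0.691, -0.0]
contact_force: [0.1, 0.1, -4.5]
gripper_width: 0.178
grasp_force: 59.0
t: 7.78
eef_pos: [0.6511, 0.0964, 0.1143]
tool_rot: [-0.0, 0.723, 0.691, 0.0]
contact_force: [0.5, -0.0, -3.4]
gripper_width: 0.171
grasp_force: 59.0
shift cm [-0.05 -0.1   0.07] spin 0.0 y now -2.6 pos [0.6511 0.0964 0.1143]
```

```bash
python3 -m jog '[[0,0,0.05,0],[0,0,0.1,0],[0,0,0.15,0],[0,0,0.2,0],[0,0,0.2,0],[0,0,0.2,0]]'
```

```text
t: 8.28
eef_pos: [0.6513, 0.0964, 0.1138]
tool_rot: [-0.0, 0.723, 0.691, 0.0]
contact_force: [-4.5, -0.4, 7.8]
gripper_width: 0.176
grasp_force: 60.7
```

Contact with the board. I'll open and rise.

```bash
python3 -m jog '[[0,0,0,0],[0,0,0,0],[0,0,0,0],[0,0,0,0],[0,0,0,0],[0,0,0,0],[0,0,0,0],[0,0,0,0]]' -1; python3 -m jog '[[0,0,-0.5,0],[0,0,-1.5,0],[0,0,-3,0],[0,0,-5,0],[0,0,-8,0],[0,0,-11,0],[0,0,-14,0],[0,0,-16,0],[0,0,-16,0],[0,0,-16,0],[0,0,-16,0]]'
python3 - <<'E'
from h import *
for n in("wrist","top","scene"):
    c=cam(n); P=pts(c); np.savez(n+"4.npz",**c); save(c,n+"4")
    px=c["pixels"].astype(int); col=(px[...,0]>px[...,2]*1.25)
    q=P[col&(P[...,2]>.122)&(P[...,2]<.145)&(abs(P[...,0]-.65)<.06)&(abs(P[...,1]-.096)<.08)]
    if len(q)>8: r=cv2.minAreaRect((q[:,:2]*1000).astype(np.float32)); print(n,"caddy top",len(q),r,"z",np.percentile(q[:,2],[50,98]).round(4))
    for lo,hi in((.145,.165),(.165,.178),(.18,.195)):
        q=P[(P[...,2]>lo)&(P[...,2]<hi)&(P[...,0]>.60)&(P[...,0]<.69)&(P[...,1]>-.13)&(P[...,1]<-.02)]
        if len(q)>8: print(n,"z",lo,hi,len(q),"x",np.percentile(q[:,0],[2,98]).round(4),"y",np.percentile(q[:,1],[2,98]).round(4))
E
```

```text
t: 8.95
eef_pos: [0.6511, 0.0964, 0.1122]
tool_rot: [-0.0, 0.723, 0.691, -0.0]
contact_force: [-0.8, 0.1, -1.3]
gripper_width: 1.002
grasp_force: 0.0
t: 9.87
eef_pos: [0.6507, 0.0964, 0.2722]
tool_rot: [-0.0, 0.723, 0.691, -0.0]
contact_force: [-0.3, 0.2, -1.5]
gripper_width: 0.999
grasp_force: 0.0
wrist caddy top 1890 ((650.602783203125, 96.39944458007812), (110.38818359375, 29.893190383911133), 87.5129165649414) z [0.1369 0.139 ]
wrist z 0.145 0.165 264 x [0.6312 0.6562] y [-0.0554 -0.0442]
wrist z 0.165 0.178 190 x [0.6347 0.6535] y [-0.0534 -0.0462]
top caddy top 156 ((648.2669067382812, 69.04496765136719), (52.167030334472656, 31.394590377807617), 89.24562072753906) z [0.1361 0.1403]
top z 0.145 0.165 67 x [0.6277 0.6551] y [-0.0955 -0.0459]
top z 0.165 0.178 48 x [0.6284 0.6507] y [-0.0971 -0.0477]
top z 0.18 0.195 56 x [0.6285 0.6521] y [-0.097  -0.0838]
scene caddy top 274 ((651.2664794921875, 93.61508178710938), (112.98936462402344, 31.832027435302734), 87.14891052246094) z [0.1349 0.1387]
scene z 0.145 0.165 116 x [0.631  0.6567] y [-0.1015 -0.0513]
scene z 0.165 0.178 62 x [0.6344 0.655 ] y [-0.1013 -0.0507]
scene z 0.18 0.195 52 x [0.633  0.6544] y [-0.1005 -0.085 ]
```

View pics/wrist4.png

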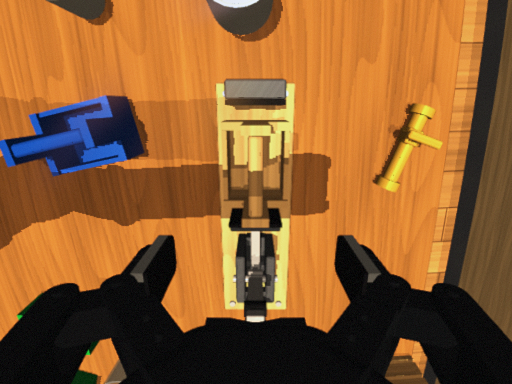

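The wrist view shows the caddy squarely between jaw (256,220) and anvil (256,92). Measured at (0.6506, 0.0964), 87.5° against the clamp's 87.35°, top at 0.138 = 18 + 120 mm. Handle rear face is at y≈-0.0985 and pad front at y≈-0.0445 (54 mm apart, as given).

```bash
python3 -c "
from h import *
go([.6425,-.0775,.272],87.35);print(bot.get_obs()['q'].round(2))"
```

```text
shift cm [-1.741e+01  1.000e-02 -8.000e-02] spin -1.571 y now -2.6 pos [0.6504 0.0964 0.2711]
[-0.69  0.48  0.64  1.59 -0.3   1.18 -0.03]
```

```bash
python3 -m jog '[[-1,0,0,-0.12],[-2.5,0,0,-0.24],[-4,0,0,-0.36],[-5.5,0,0,-0.48],[-7,0,0,-0.6],[-8.5,0,0,-0.72],[-10,0,0,-0.84],[-11.5,0,0,-0.96],[-13,0,0,-1.08],[-14.5,0,0,-1.2],[-16,0,0,-1.32],[-17,0,0,-1.44],[-17.4,0,0,-1.55],[-17.4,0,0,-1.571],[-17.4,0,0,-1.571],[-17.4,0,0,-1.571],[-17.4,0,0,-1.571]]'
python3 - <<'E'
from h import *
go([.6425,-.0775,.132],87.35);print(bot.get_obs()['q'].round(2))
c=cam("wrist"); P=pts(c); save(c,"w5")
for lo,hi in((.145,.165),(.165,.178),(.18,.195)):
    q=P[(P[...,2]>lo)&(P[...,2]<hi)&(P[...,0]>.60)&(P[...,0]<.69)&(P[...,1]>-.13)&(P[...,1]<-.02)]
    if len(q)>8: print("z",lo,hi,len(q),"x",np.percentile(q[:,0],[2,98]).round(4),"y",np.percentile(q[:,1],[2,98]).round(4))
E
```

```text
t: 11.43
eef_pos: [0.6431, -0.0765, 0.2719]
tool_rot: [-0.0, 0.023, 1.0, 0.0]
contact_force: [0.7, -0.1, 0.5]
gripper_width: 1.0
grasp_force: 0.0
shift cm [ 0.04 -0.11 13.99] spin -0.001 y now 87.3 pos [ 0.6431 -0.0765  0.2719]
[-0.22  0.41  0.33  1.6  -0.14  1.16  1.67]
z 0.145 0.165 393 x [0.6287 0.6555] y [-0.0942 -0.0442]
z 0.165 0.178 304 x [0.6286 0.6521] y [-0.0947 -0.0469]
z 0.18 0.195 508 x [0.6288 0.6532] y [-0.0974 -0.0824]
```

View pics/w5.png

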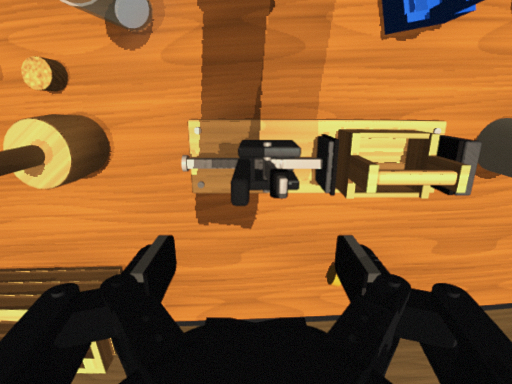

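The picture shows the handle (240,185) and trigger (280,180) midway between the fingers (165,265) and (345,265); nothing stands in the way down.

```bash
python3 -m jog '[[0.1,-0.1,2,0],[0.1,-0.1,5,0],[0.1,-0.1,8,0],[0.1,-0.1,10.5,0],[0.1,-0.1,12.5,0],[0.1,-0.1,13.6,0],[0.1,-0.1,14,0],[0.1,-0.1,14,0],[0.1,-0.1,14,0]]'
python3 -m jog '[[0,0,0,0],[0,0,0,0],[0,0,0,0],[0,0,0,0],[0,0,0,0],[0,0,0,0],[0,0,0,0],[0,0,0,0],[0,0,0,0],[0,0,0,0]]' 1 20
```

```text
t: 12.23
eef_pos: [0.6429, -0.0784, 0.1334]
tool_rot: [0.001, 0.023, 1.0, -0.0]
contact_force: [0.5, 0.5, 0.0]
gripper_width: 0.999
grasp_force: 0.0
t: 13.07
eef_pos: [0.6434, -0.0807, 0.1349]
tool_rot: [0.002, 0.024, 1.0, -0.001]
contact_force: [-2.0, -2.7, 10.5]
gripper_width: 0.416
grasp_force: 25.8
```

Width 35 mm: a full stroke to the end stop. I'll release and pump again.

```bash
for i in 1 2; do python3 -m jog '[[0,0,0,0],[0,0,0,0],[0,0,0,0],[0,0,0,0],[0,0,0,0],[0,0,0,0],[0,0,0,0],[0,0,0,0]]' -1 20
python3 -m jog '[[0,0,0,0],[0,0,0,0],[0,0,0,0],[0,0,0,0],[0,0,0,0],[0,0,0,0],[0,0,0,0],[0,0,0,0],[0,0,0,0],[0,0,0,0]]' 1 20; done
python3 - <<'E'
from h import *
for n in("top","wrist"):
    c=cam(n); P=pts(c); save(c,n+"6")
    q=P[(P[...,2]>.07)&(P[...,2]<.1)&(P[...,0]>.60)&(P[...,0]<.69)&(P[...,1]>.0)&(P[...,1]<.07)&(c["pixels"].max(2)<110)]
    if len(q)>8: print(n,"jaw",len(q),np.percentile(q[:,1],[2,50,98]))
E
```

```text
t: 13.73
eef_pos: [0.642, -0.0786, 0.1323]
tool_rot: [-0.0, 0.023, 1.0, -0.0]
contact_force: [-0.3, -0.4, 0.2]
gripper_width: 1.0
grasp_force: 0.0
t: 14.57
eef_pos: [0.643, -0.0807, 0.1342]
tool_rot: [0.001, 0.024, 1.0, -0.001]
contact_force: [-1.2, -3.4, 9.9]
gripper_width: 0.412
grasp_force: 24.4
t: 15.23
eef_pos: [0.642, -0.0786, 0.1323]
tool_rot: [-0.0, 0.023, 1.0, -0.0]
contact_force: [0.0, 0.7, 0.6]
gripper_width: 1.002
grasp_force: 0.0
t: 16.07
eef_pos: [0.643, -0.0806, 0.1343]
tool_rot: [0.001, 0.024, 1.0, -0.001]
contact_force: [-2.5, -3.3, 9.8]
gripper_width: 0.416
grasp_force: 23.8
top jaw 84 [0.03882956 0.04453188 0.05599236]
wrist jaw 2538 [0.03656533 0.04485852 0.05482223]
```

View pics/wrist6.png

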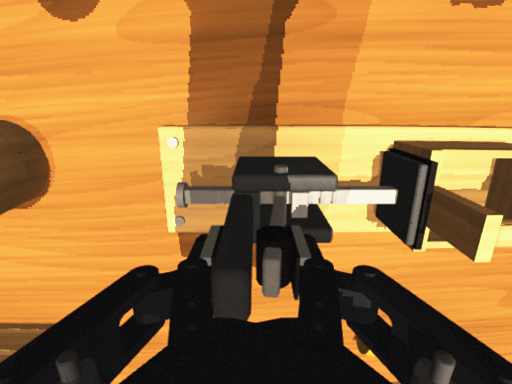

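The wrist view shows the jaw (410,200) now against the caddy's near end, and the fingers on handle (235,260) and pad (272,265). About 7 mm remain, so the next stroke should clamp.

```bash
python3 -m jog '[[0,0,0,0],[0,0,0,0],[0,0,0,0],[0,0,0,0],[0,0,0,0],[0,0,0,0],[0,0,0,0],[0,0,0,0]]' -1 20
python3 -m jog '[[0,0,0,0],[0,0,0,0],[0,0,0,0],[0,0,0,0],[0,0,0,0],[0,0,0,0],[0,0,0,0],[0,0,0,0],[0,0,0,0],[0,0,0,0]]' 1 20
```

```text
t: 16.83
eef_pos: [0.642, -0.0786, 0.1323]
tool_rot: [-0.0, 0.023, 1.0, -0.0]
contact_force: [-0.3, 0.4, 0.4]
gripper_width: 1.0
grasp_force: 0.0
t: 17.67
eef_pos: [0.643, -0.0806, 0.1345]
tool_rot: [0.002, 0.024, 1.0, -0.001]
contact_force: [-2.9, -3.6, 11.2]
gripper_width: 0.418
grasp_force: 24.1
```

```bash
cat > j.py <<'E'
from h import *
import sys
for n in("top","wrist","scene"):
    c=cam(n); P=pts(c); save(c,n+sys.argv[1]); np.savez(n+sys.argv[1]+".npz",**c)
    q=P[(P[...,2]>.07)&(P[...,2]<.1)&(P[...,0]>.60)&(P[...,0]<.69)&(P[...,1]>.0)&(P[...,1]<.09)&(c["pixels"].max(2)<110)]
    if len(q)>8: print(n,"jaw",len(q),np.percentile(q[:,1],[2,50,98]).round(4))
    px=c["pixels"].astype(int); col=(px[...,0]>px[...,2]*1.25)
    q=P[col&(P[...,2]>.122)&(P[...,2]<.145)&(abs(P[...,0]-.65)<.06)&(P[...,1]>.03)&(P[...,1]<.19)]
    if len(q)>8: r=cv2.minAreaRect((q[:,:2]*1000).astype(np.float32)); print(n,"caddy top",len(q),r,np.percentile(q[:,1],[1,99]).round(4))
E
python3 j.py 7
python3 -m jog '[[0,0,0,0],[0,0,0,0],[0,0,0,0],[0,0,0,0],[0,0,0,0],[0,0,0,0],[0,0,0,0],[0,0,0,0]]' -1 20
python3 -m jog '[[0,0,0,0],[0,0,0,0],[0,0,0,0],[0,0,0,0],[0,0,0,0],[0,0,0,0],[0,0,0,0],[0,0,0,0],[0,0,0,0],[0,0,0,0]]' 1 20
python3 j.py 8
```

```text
top jaw 92 [0.0471 0.0553 0.0664]
top caddy top 338 ((651.5572509765625, 115.55612182617188), (110.86753845214844, 32.126953125), 86.690185546875) [0.0611 0.1704]
wrist jaw 2679 [0.0467 0.0549 0.0655]
wrist caddy top 1821 ((648.3626708984375, 66.60624694824219), (16.583616256713867, 31.377275466918945), 88.380859375) [0.0587 0.0706]
scene jaw 193 [0.0435 0.0507 0.0649]
scene caddy top 262 ((651.7201538085938, 112.34454345703125), (115.3978500366211, 31.33662223815918), 87.37942504882812) [0.0561 0.1678]
t: 18.48
eef_pos: [0.6421, -0.0786, 0.1323]
tool_rot: [0.0, 0.023, 1.0, -0.0]
contact_force: [0.6, -0.0, 0.4]
gripper_width: 1.003
grasp_force: 0.0
t: 19.32
eef_pos: [0.6433, -0.0749, 0.1339]
tool_rot: [0.001, 0.022, 1.0, 0.002]
contact_force: [-1.5, 7.0, 9.6]
gripper_width: 0.551
grasp_force: 11.8
top jaw 93 [0.0496 0.0577 0.0683]
top caddy top 335 ((649.7255859375, 116.16647338867188), (109.75881958007812, 32.05418014526367), 88.53622436523438) [0.0611 0.1706]
wrist jaw 2665 [0.0482 0.0564 0.0664]
wrist caddy top 2041 ((648.7175903320312, 72.01470184326172), (24.04258918762207, 31.413776397705078), 88.41728973388672) [0.0602 0.0779]
scene jaw 193 [0.0455 0.0525 0.0652]
scene caddy top 264 ((651.7618408203125, 113.42778015136719), (112.23748779296875, 31.453319549560547), 87.52615356445312) [0.0579 0.1689]
```

Now the trigger stops short (47 mm) with the caddy against the anvil: clamped. I'll centre the tool on the squeeze and check the force.

```bash
python3 -m jog '[[0,0.1,0,0],[0,0.2,0,0],[0,0.3,0,0],[0,0.4,0,0],[0,0.4,0,0],[0,0.4,0,0],[0,0.4,0,0],[0,0.4,0,0]]' 1 20
python3 -c "
from h import *
print(bot.get_obs()['joint_torque'].round(1))"
```

```text
t: 20.13
eef_pos: [0.643, -0.0748, 0.1341]
tool_rot: [0.001, 0.024, 1.0, 0.0]
contact_force: [-2.0, -0.5, 9.6]
gripper_width: 0.552
grasp_force: 10.7
[ -0.6 -51.7   5.  -22.3   0.3  -0.9   0.2]
```

Grip reads 10.7 N, which would give only about 6 N at the jaw. I'll raise it in steps towards 20 N.

```bash
python3 -m jog '[[0,0,0,0],[0,0,0,0],[0,0,0,0],[0,0,0,0],[0,0,0,0],[0,0,0,0]]' 1 24
python3 -m jog '[[0,0,0,0],[0,0,0,0],[0,0,0,0],[0,0,0,0],[0,0,0,0],[0,0,0,0]]' 1 28
```

```text
t: 20.63
eef_pos: [0.643, -0.075, 0.1341]
tool_rot: [0.001, 0.024, 1.0, 0.0]
contact_force: [-3.1, -1.5, 10.3]
gripper_width: 0.551
grasp_force: 13.3
t: 21.13
eef_pos: [0.6429, -0.0751, 0.1342]
tool_rot: [0.001, 0.024, 1.0, 0.0]
contact_force: [-3.9, -1.4, 11.1]
gripper_width: 0.545
grasp_force: 17.2
```

```bash
python3 -m jog '[[0,0,0,0],[0,0,0,0],[0,0,0,0],[0,0,0,0],[0,0,0,0],[0,0,0,0],[0,0,0,0],[0,0,0,0]]' 1 31
python3 j.py 9; python3 -c "
from h import *
o=bot.get_obs();print(o['t'],o['gripper_width'],o['grasp_force'],o['contact_force'])"
```

```text
t: 21.8
eef_pos: [0.643, -0.0752, 0.1343]
tool_rot: [0.001, 0.024, 1.0, 0.0]
contact_force: [-2.5, -1.5, 10.4]
gripper_width: 0.538
grasp_force: 20.1
top jaw 91 [0.0497 0.0577 0.0684]
top caddy top 340 ((649.8904418945312, 116.1011734008789), (109.7417984008789, 30.823680877685547), 88.33460998535156) [0.0611 0.1706]
wrist jaw 2651 [0.0482 0.0564 0.0664]
wrist caddy top 2005 ((648.9127807617188, 71.56167602539062), (23.191801071166992, 31.20500946044922), 86.76054382324219) [0.0602 0.0769]
scene jaw 191 [0.045  0.0522 0.0647]
scene caddy top 263 ((652.3499755859375, 114.04165649414062), (111.98807525634766, 31.79327964782715), 86.50212860107422) [0.0582 0.1684]
21.95 0.5424519517670078 20.094331204891205 [-3.74241765 -1.37376438 11.34298511]
```

View pics/scene9.png

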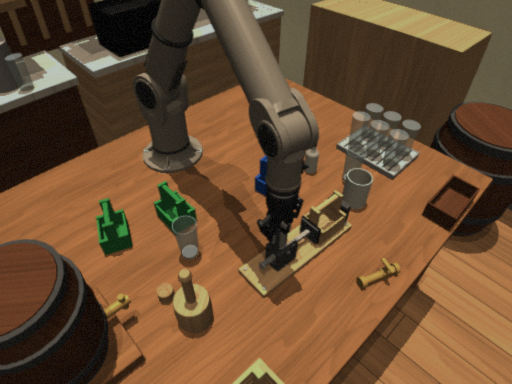

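The scene shows the caddy (330,215) clamped between jaw and anvil, the gripper on the trigger at (282,245), and the bystanders unmoved. Grip is steady at 20.1 N and the jaw is still, so I'm handing in.

```bash
python3 -c "
from station import bot
print(bot.hand_in())"
```

```text
the job is handed in; nothing more can be done
None
```

I handed the job in with the caddy standing square on the board, clamped against the fixed jaw, and the gripper holding the trigger at about 20 N (about 20 N at the jaw by the given formula, not measured directly); the hand-in returned no verdict.

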